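Push the chopping board out over the fruit box

ROBOT

A 6-joint arm with a two-finger parallel gripper is mounted at the origin on the work surface. World frame = base frame: x ahead of the robot, y to its left, z up, the work surface at z = 0. Lengths are in m, angles in rad, forces in N, time in s.
With the tool pointing down it reaches from about 0.3 to 0.75 m from the base axis. Payload 8.5 kg.
Tool frame: the origin (TCP) lies at the very end of the fingers, on their centre line; the grasp point (between the pads) lies 19 mm behind it; z points along the fingers, y is the line along which they close (so a half turn about z gives the same grasp; the last joint's range is limited). The gripper opens to 85 mm and grips with 20 to 120 N. Pads are 22 mm wide; open, the fingers measure 114 mm over their backs; the gripper's body (76 mm by 85 mm) begins 54 mm behind the grasp point. The pads swing forward as they close: fully open they stand 13 mm farther back than shut.
Start: joints at [-1.559, 0.381, 1.297, -0, 1.464, -0.215], TCP at [0.124, -0.536, 0.231] pointing down, gripper open.
Joint ranges: [-3.11, 3.11], [-0.89, 2.33], [0.22, 2.48], [-1.42, 4.56], [0.17, 2.85], [-2.88, 2.88]. Speed limits (rad/s): [2.39, 2.39, 3.14, 3.14, 3.14, 3.14].

INTERFACE

Orientations are given as a unit quaternion [w, x, y, z].
In Python, from plant import robot gives the robot as it stands.
- The arm moves only by the tool drive_tool, never from a script. Its argument "deltas" is a list of rows, each an object of numbers: "x", "y", "z": the shift along the tool's x, y, z in cm; "ax", "ay", "az": the turn, a rotation vector about the tool's x, y, z in rad. A call has 1 to 12 rows; each row is the pose to reach, as a shift and turn from the pose commanded when the call began, along the tool's axes at that moment; what a row does not reach only later rows make up. A row lasts 1/12 s, in which the tool goes at most 41.7 mm and 7.16 degrees, less where a joint would pass 70% of its speed; a pose out of reach is approached as far as the arm can. A call with a gripper value outside its range is refused whole. "jaw" is the opening in per cent of the stroke, from 0 (shut) to 100 (fully open), set as the call begins (left out, the last holds). The fingers move at their own pace and stop on an object; "newtons" is the grip in N (left out, the last holds). Time passes only in rows, so rows that repeat a pose let the fingers close. It gives the time, the measured TCP pose, the force, the opening and the grip force at its end, in the units of the state.
- robot.sense(): the state, without advancing time (a new reading comes with each control period).
- robot.capture(name): name is "scene" or "top" or "wrist"; returns a dict with "color" (400x640x3 uint8, red, green, blue), "depth" (400x640 float32, m along the optical axis (not along the pixel's ray), 0 where there is no reading), "camera_matrix" (3x3 intrinsics, pixels), "R" (3x3) and "t" (3): a world point X has camera coordinates R X + t. Camera axes: x right, y down, z forward; pixel columns grow to the right and rows downward; lengths in m; the calibration is good to about 2 mm. A picture is of the moment at which its call begins.
- robot.sign_off(): hands the job in; it is judged then, once.
The state is a dict: "time_s": time; "q": joint angles; "joint_vel": joint speeds; "effort": joint torques, N m; "tcp_pos": TCP position; "tcp_rot": TCP orientation; "ft_force": force on the tool from outside, world axes, zero at the start; "wrist_torque": the same for the moment, N m; "grip_width": finger opening in m; "finger_force": force on a finger pad.
Only numpy, scipy, OpenCV 4.12 (cv2) and the standard library are available. Lean on these libraries where they do the work, as an engineer would, in place of code of your own. Each camera call takes 0.05 s, during which the arm holds its last target. There are 200 camera calls.

TASK

A thin white chopping board with cut kiwi lies flat on the butcher's block. Without picking it up, push it with the fingertips towards the open fruit box until it overhangs that edge of the block by 40 mm, square to the edge and centred on the box, so that the kiwi can then be scraped straight in. Keep all the kiwi on the board, leave the box and everything else where it stands, and let go of the board at the end.

Things in the scene. Friction and masses are not known exactly. Their poses are not given: they have to be found in the camera images.
- board: Thin white plastic chopping board, loose, 130 mm (own x) by 210 mm (own y) by 8 mm thick, about 0.2 kg, flat on the block. Origin: centre of its underside. Its +y end is the leading end, towards the fruit box; a 14 mm hanging hole lies at the rear end (y = -88 mm). Starts wholly on the block, turned up to 15 degrees to it, its leading end 35 to 90 mm short of the edge; at least 25 mm of bare block lies behind it and 30 mm on each side. It slides under a push of about 1 N.
- board_end (a point): Middle of the board's leading end (+y end, 105 mm from the board's origin), at its underside. Axes as the board's.
- block: Wooden butcher's block, fixed to the counter, 300 mm (own x) by 340 mm (own y), top face 60 mm above the counter. Origin: centre of its underside. The fruit box stands on the counter on its +y side. May be turned up to about 11 degrees.
- block_edge (a point): Middle of the block's top edge on its +y side (the edge to overhang), at the height of the top face. Axes as the block's: x runs along the edge, y points out over the box. The overhang is the y of board_end in this frame.
- fruit_box: Open frosted meal box with some orange slices in it, loose, 200 mm (own x, parallel to the block's edge) by 140 mm (own y) by 52 mm high, walls 3 mm, with a 5 mm flange round the rim. Stands on the counter beside the block's +y edge, its flange 3 to 15 mm from the block; it is lower than the block, so the board passes above it. Origin: centre of its underside. It must stay where it is.
- slice0: Kiwi slice, loose disc 44 mm across, 8 mm thick, lying on the board. Origin: centre of its underside.
- slice1: Kiwi slice, as slice0.
- slice2: Kiwi slice, as slice0.
- half: Half a kiwi, cut face down on the board, 49 mm across, 28 mm high, on the rear half of the board. Origin: centre of its underside.
- salad_box: Bystander: divided open meal box with salad, 180 x 120 x 50 mm. Origin: centre of its underside.
- lidded_box: Bystander: closed meal box, 194 x 134 x 57 mm. Origin: centre of its underside.
- pepper_mill: Bystander: dark wooden pepper mill, 54 mm across, 156 mm high, upright. Origin: centre of its underside.
- ramekin: Bystander: small white bowl with tomatoes, 84 mm across, 45 mm high. Origin: centre of its underside.
- spice_jar: Bystander: small amber jar, 42 mm across, 78 mm high, upright, on the counter beyond the block. Origin: centre of its underside.
- knife: Bystander: paring knife with black handle, about 200 mm long (own y, blade to +y), 13 mm high, lying on the counter beyond the block (its +x side). Origin: where handle and blade meet, at the underside.
- lid_stack: Bystander: stack of four spare lids, 194 x 134 x 36 mm. Origin: centre of its underside.
There are look-alikes about, which are no part of the job. Leave any red or turquoise look-alike of the slice2 alone. What is shaped like the slice0 but purple is not meant.

How it is judged:
By the outcome, as a careful person would: the job done as asked, in the order asked, and still so for the second after the job is handed in, with the robot touching nothing.
It also fails if it takes over 64 s, if anything falls off the work surface, if the arm or the gripper's body presses on something with over 40 N, if the wrist force passes 120 N, or if a joint passes its speed limit or range.

## Working session

There is one attempt and no reset: what is moved stays moved. The work goes in short steps, Python scripts to look and compute and a tool call to move; the robot and the scene stay as the last step left them, time stands still between calls to the robot, and variables do not carry over. Pictures are saved under pics/ and viewed, at most 10 in all, crops included, and the job is handed in when it is done.

Besides the shell and the picture viewer there is one more tool, called after "Call:" as a command line: name --argument value ..., lists and objects as JSON in quotes. drive_tool: Moves the arm, as the interface text tells. Its arguments: {"type":"object","properties":{"deltas":{"type":"array"},"jaw":{"type":"number"},"newtons":{"type":"number"}},"required":["deltas"]}

```bash
mkdir -p pics
cat > h.py <<'E'
import numpy as np, cv2
from plant import robot
def cap(n,f=None):
    c=robot.capture(n)
    if f: cv2.imwrite('pics/'+f,cv2.cvtColor(c['color'],cv2.COLOR_RGB2BGR))
    return c
def ray(c,px,z):
    px=np.atleast_2d(np.array(px,float)); K=c['camera_matrix'];R=c['R'];t=c['t']
    d=np.c_[px,np.ones(len(px))]@np.linalg.inv(K).T@R
    o=-R.T@t
    return o+d*((z-o[2])/d[:,2])[:,None]
def cloud(c):
    v,u=np.mgrid[0:400,0:640]; K=c['camera_matrix']
    p=np.stack([u,v,np.ones_like(u)],-1)@np.linalg.inv(K).T*c['depth'][...,None]
    return (p-c['t'])@c['R']
E
python3 - <<'E'
from h import *
for n in('top','scene'):
    c=cap(n,n+'0.png'); print(n,c['camera_matrix'].round(1).tolist(),c['R'].round(3).tolist(),c['t'].round(3))
    np.savez('/tmp/'+n,**c)
print(robot.sense())
E
```

```text
top [[478.9, 0.0, 319.6], [0.0, 478.9, 195.7], [0.0, 0.0, 1.0]] [[-0.028, -1.0, 0.012], [-0.997, 0.027, -0.075], [0.075, -0.014, -0.997]] [-0.077  0.514  1.306]
scene [[368.5, 0.0, 317.9], [0.0, 368.5, 199.3], [0.0, 0.0, 1.0]] [[0.094, 0.996, -0.004], [0.759, -0.074, -0.647], [-0.644, 0.058, -0.763]] [ 0.012 -0.336  1.479]
{'time_s': 0.1, 'q': array([-1.55931442e+00,  3.81138585e-01,  1.29815229e+00, -1.08815999e-06,
        1.46358785e+00, -2.15259460e-01]), 'joint_vel': array([ 1.10811291e-03, -1.95040707e-03, -1.80971018e-03,  1.55537889e-03,
        1.45002352e-05, -8.49222764e-04]), 'effort': array([ 3.57117009e-03, -4.49217904e+01, -2.31656367e+01, -1.97026675e-04,
        3.68743538e-03, -1.07660125e-05]), 'tcp_pos': array([ 0.12365811, -0.53565786,  0.23077919]), 'tcp_rot': array([-6.39754522e-04,  9.93580213e-01,  1.13128015e-01,  6.48665737e-05]), 'ft_force': array([ 0.692325  , -0.00247649, -0.61985396]), 'wrist_torque': array([ 0.0435459 , -0.00972785,  0.02575568]), 'finger_force': 0.0, 'grip_width': 0.08535757417405543}
```

View pics/top0.png

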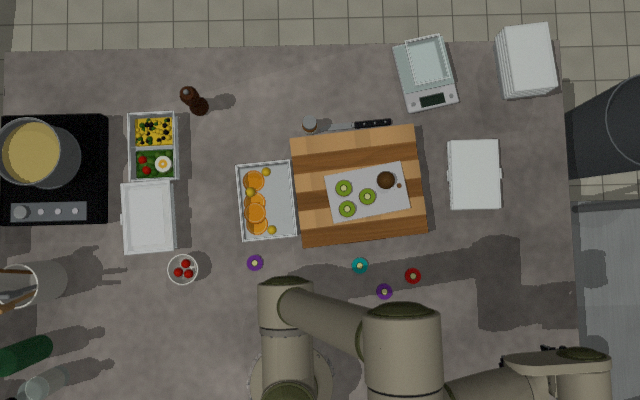

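View pics/scene0.png

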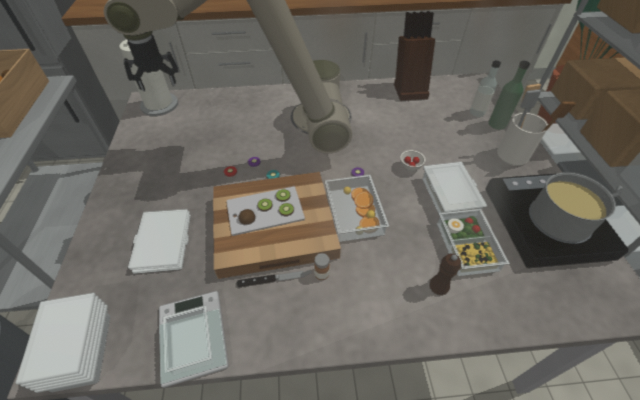

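The top view shows the block at px (290–427, 124–248) and the white board on it at (325–410, 160–220), with its hole at (399, 185), so the rear end is on the right. The fruit box is to the left at (236–298, 161–242). The green slices at (344,188), (367,197) and (347,209) and the half at (386,180) are on the board. The purple rings at (255,263) and (384,291), turquoise at (360,266) and red at (412,276) lie on the counter, so they are the look-alikes to leave alone.

```bash
cat >> h.py <<'E'
def rect(pts):
    r=cv2.minAreaRect((pts[:,:2]*1000).astype(np.float32)); return r
def big(m):
    m=cv2.morphologyEx(m.astype(np.uint8),cv2.MORPH_OPEN,np.ones((3,3)))
    cs,_=cv2.findContours(m,cv2.RETR_EXTERNAL,cv2.CHAIN_APPROX_NONE)
    return max(cs,key=cv2.contourArea)[:,0,:]
def top_measure(c,show=None):
    P=cloud(c); hsv=cv2.cvtColor(c['color'],cv2.COLOR_RGB2HSV)
    roi=np.zeros((400,640),bool); roi[115:260,225:435]=1
    wood=roi&(hsv[...,1]>60)&(hsv[...,0]<25)&(P[...,2]>.045)&(P[...,2]<.075)
    white=roi&(hsv[...,1]<50)&(P[...,2]>.058)&(P[...,2]<.085)
    return P,hsv,wood,white
E
python3 - <<'E'
from h import *
c=dict(np.load('/tmp/top.npz'))
P,hsv,wood,white=top_measure(c)
b=big(wood|white|((P[...,2]>.045)&(np.indices((400,640))[1]>287)&(np.indices((400,640))[1]<432)&(np.indices((400,640))[0]>118)&(np.indices((400,640))[0]<255)))
print('block',rect(ray(c,b,.06)), 'wood only',rect(ray(c,big(wood),.06)))
print('board',rect(ray(c,big(white),.068)))
print('zs',np.median(P[...,2][white]),np.median(P[...,2][wood]), np.median(P[90:110,230:280,2]))
# box rim
roi=np.zeros((400,640),bool); roi[150:255,225:305]=1
rim=roi&(P[...,2]>.043)&(P[...,2]<.057)&(hsv[...,1]<60)
print('box',rect(ray(c,big(rim),.052)))
vis=c['color'][:,:,::-1].copy()
for m,col in((wood,(255,0,0)),(white,(0,0,255)),(rim,(0,255,0))): cv2.polylines(vis,[big(m).reshape(-1,1,2)],True,col,1)
cv2.imwrite('pics/v1.png',cv2.resize(vis[110:260,220:440],None,fx=3.6,fy=3.6,interpolation=cv2.INTER_NEAREST))
for n,(u,v),z in(('s0',(344,188),.076),('s1',(367,197),.076),('s2',(347,209),.076),('half',(386,180),.09),('hole',(399,185),.068)):
    print(n,ray(c,(u,v),z)[0].round(3))
E
```

```text
block ((535.175537109375, -195.53163146972656), (299.5776062011719, 340.1763916015625), 5.511294841766357) wood only ((535.1710205078125, -195.4853515625), (299.5776062011719, 340.0834655761719), 5.511294841766357)
board ((515.3746337890625, -217.0658721923828), (129.97584533691406, 210.0315704345703), 10.027907371520996)
zs 0.06741520498108595 0.05926597908504791 -0.0009749159546340755
box ((542.4375610351562, 110.86994171142578), (51.386260986328125, 121.86067962646484), 89.13079071044922)
s0 [ 0.526 -0.156  0.076]
s1 [ 0.5   -0.216  0.076]
s2 [ 0.47  -0.162  0.076]
half [ 0.543 -0.266  0.09 ]
hole [ 0.531 -0.304  0.068]
```

View pics/v1.png

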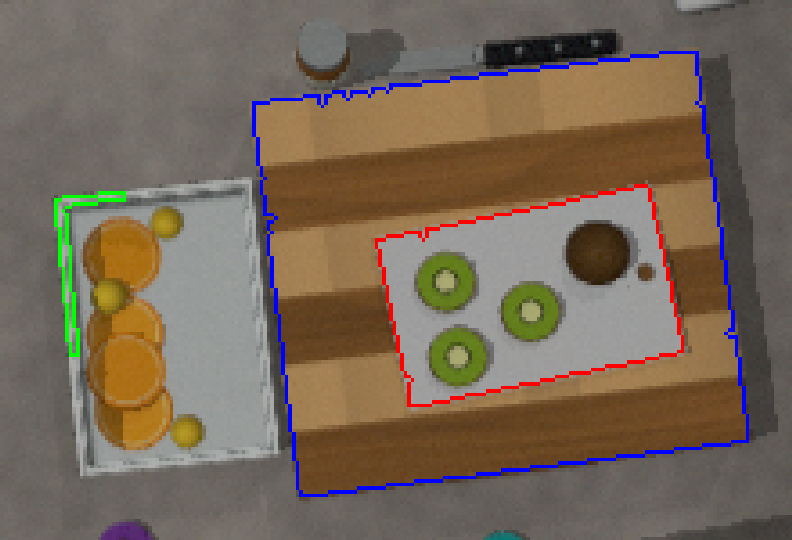

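The overlay shows the masks fit the block (blue) and the board (red). The box rim mask (green) is incomplete, so I'll use the rim corners I read from this crop: (55,197), (252,180), (278,452) and (83,474).

```bash
cat >> h.py <<'E'
A=np.deg2rad(5.51); BX=np.array([np.cos(A),np.sin(A)]); BY=np.array([-np.sin(A),np.cos(A)])
BC=np.array([.5352,-.1955]); EDGE=BC+.170*BY
def inblk(p): d=np.atleast_2d(p)[:,:2]-EDGE; return np.c_[d@BX,d@BY]*1000
def outblk(x,y): return EDGE+(x*BX+y*BY)/1000
E
python3 - <<'E'
from h import *
from scipy.spatial.transform import Rotation as Ro
c=dict(np.load('/tmp/top.npz'))
k=np.array([(55,197),(252,180),(278,452),(83,474)])/3.6+[220,110]
w=ray(c,k-.4,.052); print('box corners blk',inblk(w).round(1).tolist(),inblk(w.mean(0)))
r=rect(w); print(r)
s=dict(np.load('/tmp/scene.npz'))
P,hsv,wood,white=top_measure(c)
q=cv2.boxPoints(rect(ray(c,big(white),.068)))/1000
print('board corners blk',inblk(q).round(1).tolist(),'c',inblk(q.mean(0)))
for n,(u,v),z in(('s0',(344,188),.076),('s1',(367,197),.076),('s2',(347,209),.076),('half',(386,180),.09)): print(n,inblk(ray(c,(u,v),z)).round(0))
# scene check of board/block/box via depth-free ray on rim corners later
st=robot.sense(); q=st['tcp_rot']; print(Ro.from_quat(q,scalar_first=True).as_matrix().round(3), A)
E
```

```text
box corners blk [[96.9, 153.7], [91.5, 5.2], [-113.8, 10.4], [-112.0, 156.2]] [[-9.35360498 81.35986899]]
((502.6653137207031, 53.26133346557617), (208.84393310546875, 148.59710693359375), 4.787137031555176)
board corners blk [[-94.9, -90.0], [-78.3, -299.4], [51.3, -289.1], [34.7, -79.8]] c [[ -21.80447934 -189.56260589]]
s0 [[  -5. -130.]]
s1 [[ -37. -187.]]
s2 [[ -62. -131.]]
half [[   1. -241.]]
[[ 0.974  0.225 -0.   ]
 [ 0.225 -0.974  0.001]
 [ 0.    -0.001 -1.   ]] 0.09616764178488756
```

Run:
```python
import cv2
i=cv2.imread('pics/scene0.png')[165:285,205:395]
cv2.imwrite('pics/s1.png',cv2.resize(i,None,fx=4,fy=4,interpolation=cv2.INTER_CUBIC))
```

```text
(no output)
```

View pics/s1.png

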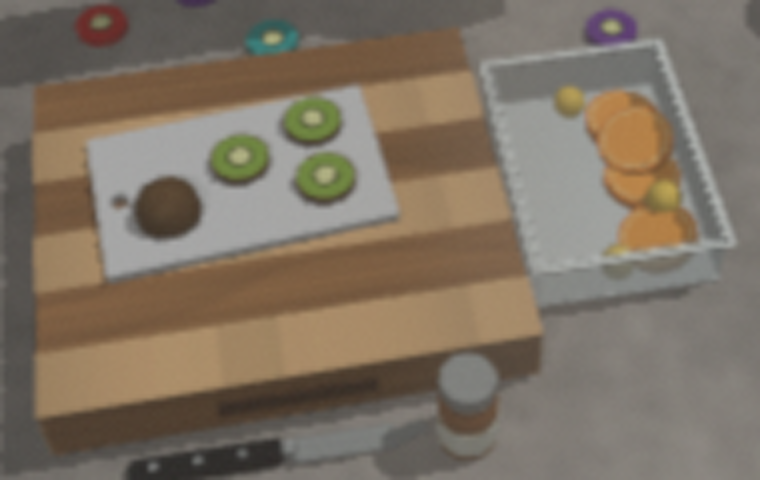

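The scene view agrees: the board is turned a few degrees, the hole is at the rear left at (120,202) and the box is on the right. Next I'll work out the approach pose behind the board's rear end, with the fingers open and tool y along the block's x.

```bash
cat >> h.py <<'E'
from scipy.spatial.transform import Rotation as Ro
def goto(x,y,z):
    st=robot.sense(); R=Ro.from_quat(st['tcp_rot'],scalar_first=True).as_matrix()
    d=R.T@(np.r_[outblk(x,y),z]-st['tcp_pos']); T=np.c_[np.r_[BY,0],np.r_[BX,0],[0,0,-1]]
    print('cm',(d*100).round(2),'rotvec',Ro.from_matrix(R.T@T).as_rotvec().round(3),'at blk',inblk(st['tcp_pos'])[0].round(1),st['tcp_pos'][2].round(4),'F',st['ft_force'].round(1),'t',st['time_s'],'q',st['q'].round(2))
E
python3 - <<'E'
from h import *
s=dict(np.load('/tmp/scene.npz'))
k=np.array([(484,64),(660,42),(735,243),(540,272)])/4+[205,165]-.4
w=ray(s,k,.052); print('box scene',inblk(w).round(1).tolist(),inblk(w.mean(0)),rect(w))
goto(-18,-325,.12)
E
```

```text
box scene [[-112.0, 12.2], [-108.5, 156.7], [95.6, 153.9], [93.6, 10.4]] [[-7.81245872 83.31093105]] ((502.7734375, 55.61152267456055), (205.62742614746094, 144.5189208984375), 4.719801902770996)
cm [43.94 -8.75 11.1 ] rotvec [-1.00e-03 -1.00e-03 -1.44e+00] at blk [-442.3 -469.1] 0.2308 F [ 0.7 -0.  -0.6] t 0.1 q [-1.56  0.38  1.3  -0.    1.46 -0.22]
```

Call:
drive_tool --deltas '[{"x":4,"y":-0.8,"z":0,"az":-0.12},{"x":8,"y":-1.6,"z":0,"az":-0.24},{"x":12,"y":-2.4,"z":0,"az":-0.36},{"x":16,"y":-3.2,"z":0,"az":-0.48},{"x":20,"y":-4,"z":0,"az":-0.6},{"x":24,"y":-4.8,"z":1,"az":-0.72},{"x":28,"y":-5.6,"z":2,"az":-0.84},{"x":32,"y":-6.4,"z":4,"az":-0.96},{"x":36,"y":-7.2,"z":6,"az":-1.08},{"x":40,"y":-8,"z":8,"az":-1.2},{"x":43.9,"y":-8.75,"z":9.5,"az":-1.32},{"x":43.9,"y":-8.75,"z":10.5,"az":-1.44}]' --jaw 100

```text
invalid input
```

Run:
```python
from h import *
goto(-18,-325,.08)
cap('wrist','w1.png')
```

```text
cm [43.94 -8.74 15.1 ] rotvec [-1.00e-03 -1.00e-03 -1.44e+00] at blk [-442.3 -469.1] 0.2308 F [ 0.7 -0.  -0.6] t 0.1 q [-1.56  0.38  1.3  -0.    1.46 -0.22]
```

View pics/w1.png

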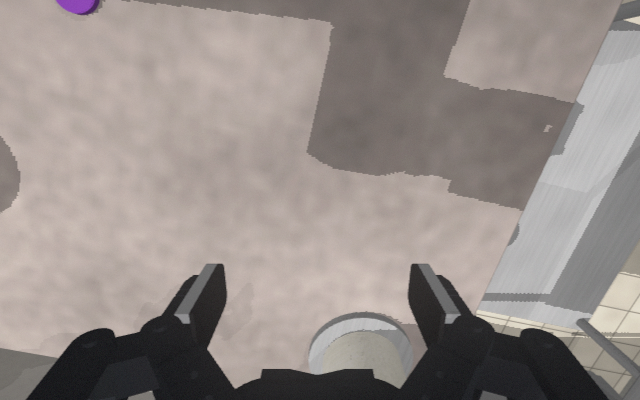

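The move was refused, so the arm is still at its start pose; the wrist picture shows the open fingers over bare counter. I'll retry with full rows.

Call:
drive_tool --deltas '[{"x":4,"y":-0.8,"z":0,"ax":0,"ay":0,"az":-0.12},{"x":8,"y":-1.6,"z":0,"ax":0,"ay":0,"az":-0.24},{"x":12,"y":-2.4,"z":0,"ax":0,"ay":0,"az":-0.36},{"x":16,"y":-3.2,"z":0,"ax":0,"ay":0,"az":-0.48},{"x":20,"y":-4,"z":0,"ax":0,"ay":0,"az":-0.6},{"x":24,"y":-4.8,"z":1,"ax":0,"ay":0,"az":-0.72},{"x":28,"y":-5.6,"z":2,"ax":0,"ay":0,"az":-0.84},{"x":32,"y":-6.4,"z":4,"ax":0,"ay":0,"az":-0.96},{"x":36,"y":-7.2,"z":6,"ax":0,"ay":0,"az":-1.08},{"x":40,"y":-8,"z":8,"ax":0,"ay":0,"az":-1.2},{"x":43.9,"y":-8.75,"z":9.5,"ax":0,"ay":0,"az":-1.32},{"x":43.9,"y":-8.75,"z":10.5,"ax":0,"ay":0,"az":-1.44}]'

```text
time_s: 1.15
tcp_pos: [0.5354, -0.3489, 0.1246]
tcp_rot: [-0.0, 0.669, 0.743, 0.001]
ft_force: [0.5, 0.5, 0.1]
grip_width: 0.0851
finger_force: 0.0
```

Run:
```python
from h import *
goto(-18,-325,.08)
cap('wrist','w2.png')
```

```text
cm [-0.23 -0.35  4.46] rotvec [ 0.    -0.001  0.009] at blk [ -14.5 -322.7] 0.1246 F [0.5 0.5 0.1] t 1.15 q [-0.76  0.62  1.19  0.    1.33 -0.87]
```

Call:
drive_tool --deltas '[{"x":-0.2,"y":-0.3,"z":1,"ax":0,"ay":0,"az":0.009},{"x":-0.2,"y":-0.3,"z":2,"ax":0,"ay":0,"az":0.009},{"x":-0.2,"y":-0.3,"z":3,"ax":0,"ay":0,"az":0.009},{"x":-0.2,"y":-0.3,"z":4,"ax":0,"ay":0,"az":0.009},{"x":-0.2,"y":-0.3,"z":4.5,"ax":0,"ay":0,"az":0.009},{"x":-0.2,"y":-0.3,"z":5,"ax":0,"ay":0,"az":0.009},{"x":-0.2,"y":-0.3,"z":5.4,"ax":0,"ay":0,"az":0.009},{"x":-0.2,"y":-0.3,"z":5.7,"ax":0,"ay":0,"az":0.009},{"x":-0.2,"y":-0.3,"z":5.9,"ax":0,"ay":0,"az":0.009},{"x":-0.2,"y":-0.3,"z":5.9,"ax":0,"ay":0,"az":0.009}]'

```text
time_s: 2.03
tcp_pos: [0.5289, -0.3541, 0.0671]
tcp_rot: [-0.0, 0.676, 0.737, 0.0]
ft_force: [-0.7, 0.7, -0.7]
grip_width: 0.0853
finger_force: 0.0
```

Run:
```python
from h import *
goto(-18,-325,.066)
cap('wrist','w3.png')
```

```text
cm [0.23 0.34 0.11] rotvec [-0.    -0.    -0.009] at blk [ -21.5 -327.3] 0.0671 F [-0.7  0.7 -0.7] t 2.0333 q [-0.78  0.68  1.27  0.    1.2  -0.86]
```

View pics/w3.png

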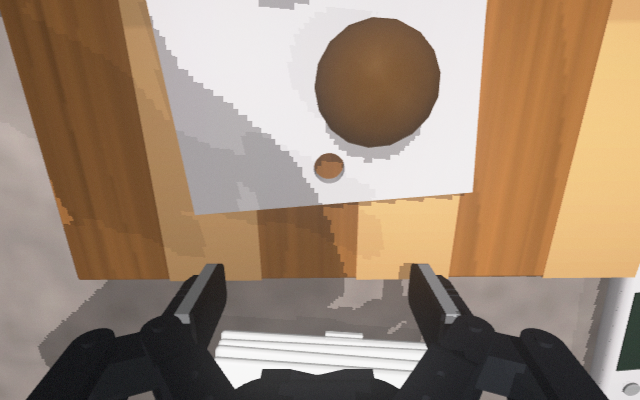

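The wrist view shows the board's rear end from (195,214) to (473,192) and the open fingertips at (215,268) and (420,268), behind it and clear of it. I'll ease forward slightly and come down until the tips almost touch the block.

Call:
drive_tool --deltas '[{"x":0.4,"y":0.3,"z":0,"ax":0,"ay":0,"az":-0.009},{"x":0.4,"y":0.3,"z":0.2,"ax":0,"ay":0,"az":-0.009},{"x":0.4,"y":0.3,"z":0.35,"ax":0,"ay":0,"az":-0.009},{"x":0.4,"y":0.3,"z":0.5,"ax":0,"ay":0,"az":-0.009},{"x":0.4,"y":0.3,"z":0.5,"ax":0,"ay":0,"az":-0.009}]'

```text
time_s: 2.5
tcp_pos: [0.5315, -0.3498, 0.062]
tcp_rot: [-0.0, 0.672, 0.74, 0.0]
ft_force: [-0.3, -0.7, 0.2]
grip_width: 0.0854
finger_force: 0.0
```

Run:
```python
from h import *
goto(-18,-323,.062)
c=cap('wrist'); P=cloud(c); d=c['depth']
# fingertip height from the wrist depth
for u,v in((215,268),(420,268),(218,275),(417,275),(216,290),(419,290)): print((u,v),d[v,u].round(3),P[v,u].round(4),inblk(P[v,u]).round(0))
```

```text
cm [ 0.03  0.05 -0.  ] rotvec [-0. -0. -0.] at blk [ -18.5 -323.3] 0.062 F [-0.3 -0.7  0.2] t 2.5 q [-0.77  0.68  1.27 -0.    1.19 -0.86]
(215, 268) 0.139 [ 0.486  -0.3434  0.0827] [[ -63. -313.]]
(420, 268) 0.139 [ 0.5742 -0.3352  0.0824] [[  25. -313.]]
(218, 275) 0.14 [ 0.4874 -0.3466  0.0831] [[ -62. -316.]]
(417, 275) 0.137 [ 0.5722 -0.3368  0.0857] [[  23. -314.]]
(216, 290) 0.137 [ 0.4879 -0.3508  0.0879] [[ -62. -320.]]
(419, 290) 0.134 [ 0.5728 -0.3414  0.0897] [[  23. -319.]]
```

Call:
drive_tool --deltas '[{"x":0,"y":0,"z":0.2,"ax":0,"ay":0,"az":0},{"x":0,"y":0,"z":0.4,"ax":0,"ay":0,"az":0},{"x":0,"y":0,"z":0.6,"ax":0,"ay":0,"az":0},{"x":0,"y":0,"z":0.8,"ax":0,"ay":0,"az":0},{"x":0,"y":0,"z":1.0,"ax":0,"ay":0,"az":0},{"x":0,"y":0,"z":1.1,"ax":0,"ay":0,"az":0},{"x":0,"y":0,"z":1.1,"ax":0,"ay":0,"az":0}]'

```text
time_s: 3.13
tcp_pos: [0.5315, -0.3499, 0.051]
tcp_rot: [-0.0, 0.672, 0.74, 0.0]
ft_force: [0.3, 1.0, -0.8]
grip_width: 0.0857
finger_force: 0.0
```

Call:
drive_tool --deltas '[{"x":0,"y":0,"z":0.05,"ax":0,"ay":0,"az":0},{"x":0,"y":0,"z":0.1,"ax":0,"ay":0,"az":0},{"x":0,"y":0,"z":0.15,"ax":0,"ay":0,"az":0},{"x":0,"y":0,"z":0.15,"ax":0,"ay":0,"az":0}]'

```text
time_s: 3.47
tcp_pos: [0.5316, -0.3499, 0.0498]
tcp_rot: [-0.0, 0.672, 0.74, 0.0]
ft_force: [-0.7, 0.1, 0.4]
grip_width: 0.0857
finger_force: 0.0
```

Run:
```python
from h import *
goto(-18,-323,.05)
```

```text
cm [ 0.03  0.04 -0.02] rotvec [-0. -0. -0.] at blk [ -18.4 -323.3] 0.0498 F [-0.7  0.1  0.4] t 3.4667 q [-0.77  0.7   1.28  0.    1.16 -0.86]
```

Call:
drive_tool --deltas '[{"x":0.2,"y":0,"z":0,"ax":0,"ay":0,"az":0},{"x":0.5,"y":0,"z":0,"ax":0,"ay":0,"az":0},{"x":0.8,"y":0,"z":0,"ax":0,"ay":0,"az":0},{"x":1.0,"y":0,"z":0,"ax":0,"ay":0,"az":0},{"x":1.2,"y":0,"z":0,"ax":0,"ay":0,"az":0},{"x":1.4,"y":0,"z":0,"ax":0,"ay":0,"az":0},{"x":1.6,"y":0,"z":0,"ax":0,"ay":0,"az":0},{"x":1.8,"y":0,"z":0,"ax":0,"ay":0,"az":0},{"x":2.0,"y":0,"z":0,"ax":0,"ay":0,"az":0},{"x":2.2,"y":0,"z":0,"ax":0,"ay":0,"az":0},{"x":2.4,"y":0,"z":0,"ax":0,"ay":0,"az":0},{"x":2.6,"y":0,"z":0,"ax":0,"ay":0,"az":0}]'

```text
time_s: 4.47
tcp_pos: [0.5291, -0.3239, 0.0499]
tcp_rot: [0.0, 0.672, 0.74, -0.0]
ft_force: [0.6, -1.9, 0.6]
grip_width: 0.0856
finger_force: 0.6
```

Call:
drive_tool --deltas '[{"x":0.2,"y":0,"z":0,"ax":0,"ay":0,"az":0},{"x":0.4,"y":0,"z":0,"ax":0,"ay":0,"az":0},{"x":0.6,"y":0,"z":0,"ax":0,"ay":0,"az":0},{"x":0.8,"y":0,"z":0,"ax":0,"ay":0,"az":0},{"x":1.0,"y":0,"z":0,"ax":0,"ay":0,"az":0},{"x":1.2,"y":0,"z":0,"ax":0,"ay":0,"az":0},{"x":1.4,"y":0,"z":0,"ax":0,"ay":0,"az":0},{"x":1.5,"y":0,"z":0,"ax":0,"ay":0,"az":0},{"x":1.6,"y":0,"z":0,"ax":0,"ay":0,"az":0},{"x":1.6,"y":0,"z":0,"ax":0,"ay":0,"az":0}]'

```text
time_s: 5.3
tcp_pos: [0.5276, -0.3079, 0.0498]
tcp_rot: [-0.0, 0.672, 0.74, 0.0]
ft_force: [0.2, -0.9, -0.5]
grip_width: 0.0853
finger_force: 0.1
```

```bash
cat >> h.py <<'E'
def board(c,f=None):
    hsv=cv2.cvtColor(c['color'],cv2.COLOR_RGB2HSV); P=cloud(c); B=inblk(P.reshape(-1,3)).reshape(400,640,2)
    st=robot.sense(); tip=inblk(st['tcp_pos'])[0,1]+9
    m=(hsv[...,1]<50)&(P[...,2]>.061)&(P[...,2]<.08)&(B[...,0]>-140)&(B[...,0]<120)&(B[...,1]>-330)&(B[...,1]<60)
    k=big(m); q=inblk(cv2.boxPoints(rect(ray(c,k,.068)))/1000)
    q=q[np.argsort(q[:,1])]; rear=q[:2].mean(0); lead=q[2:].mean(0); d=lead-rear
    print('rear',rear.round(1),'lead',lead.round(1),'ang',np.rad2deg(np.arctan2(-d[0],d[1])).round(2),'len',np.hypot(*d).round(1),'wid',np.hypot(*(q[0]-q[1])).round(1))
    # side lines fitted directly (immune to occlusion of the rear end)
    w=inblk(ray(c,k,.068)); 
    lo,hi=rear[1]+30,lead[1]-12; mid=d/np.hypot(*d); nrm=np.array([mid[1],-mid[0]])
    s=(w-(rear+lead)/2)@nrm; sel=(w[:,1]>lo)&(w[:,1]<hi)
    for nm,mm in(('L',sel&(s<-50)),('R',sel&(s>50))):
        if mm.sum()>5:
            vx,vy,x0,y0=cv2.fitLine(w[mm].astype(np.float32),cv2.DIST_HUBER,0,.01,.01).ravel(); sl=vx/vy
            print(nm,'ang',np.rad2deg(np.arctan(-sl)).round(2),'x at lead',(x0+(lead[1]-y0)*sl).round(1))
    h=(hsv[...,0]>30)&(hsv[...,0]<50)&(hsv[...,1]>120)&(B[...,1]>-330)&(B[...,1]<60)&(P[...,2]>.06)&(P[...,2]<.1)
    n,_,s_,ce=cv2.connectedComponentsWithStats(h.astype(np.uint8))
    print('slices',[inblk(ray(c,ce[i],.076))[0].round(0).tolist() for i in range(1,n) if s_[i,4]>25])
    if f:
        v=c['color'][:,:,::-1].copy(); cv2.polylines(v,[k.reshape(-1,1,2)],True,(0,0,255),1)
        cv2.imwrite('pics/'+f,cv2.resize(v[110:260,220:440],None,fx=3.6,fy=3.6,interpolation=cv2.INTER_NEAREST))
E
python3 - <<'E'
from h import *
board(cap('top'),'v2.png'); goto(-18,-181,.05)
E
```

```text
rear [ -13.6 -256.4] lead [-14.8 -60.2] ang 0.35 len 196.2 wid 129.8
L ang 1.3 x at lead -79.0
R ang 0.07 x at lead 48.9
slices [[7.0, -105.0], [-27.0, -162.0], [-49.0, -103.0]]
cm [10.02  0.04 -0.02] rotvec [ 0. -0. -0.] at blk [ -18.4 -281.2] 0.0498 F [-0.2  0.1  0.1] t 5.35 q [-0.72  0.66  1.37  0.    1.12 -0.82]
```

View pics/v2.png

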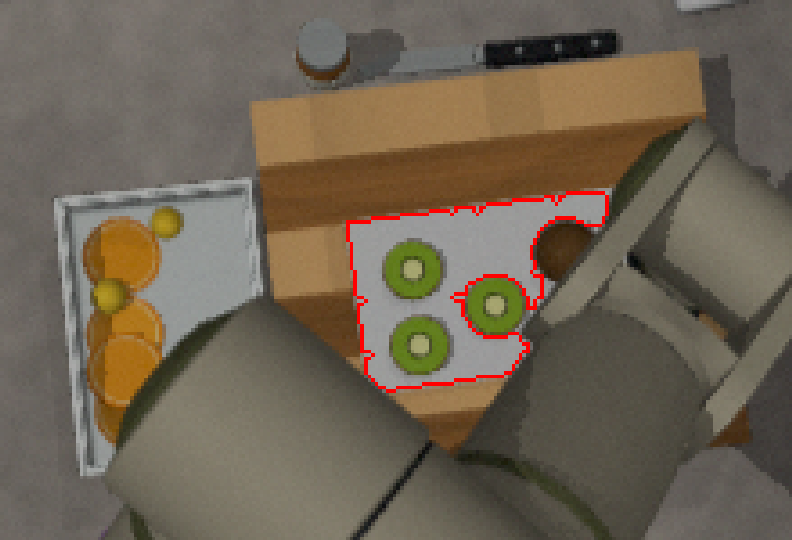

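The board is now square to the edge, its leading end is 60 mm short of it, and the slices have ridden along. The board centre is at x ≈ −15 and the box at −8.6, so I'll push on with a slight slant.

Call:
drive_tool --deltas '[{"x":0.1,"y":0.01,"z":0,"ax":0,"ay":0,"az":0},{"x":0.3,"y":0.02,"z":0,"ax":0,"ay":0,"az":0},{"x":0.55,"y":0.04,"z":0,"ax":0,"ay":0,"az":0},{"x":0.8,"y":0.06,"z":0,"ax":0,"ay":0,"az":0},{"x":1.1,"y":0.08,"z":0,"ax":0,"ay":0,"az":0},{"x":1.4,"y":0.1,"z":0,"ax":0,"ay":0,"az":0},{"x":1.7,"y":0.12,"z":0,"ax":0,"ay":0,"az":0},{"x":2.0,"y":0.14,"z":0,"ax":0,"ay":0,"az":0},{"x":2.3,"y":0.16,"z":0,"ax":0,"ay":0,"az":0},{"x":2.6,"y":0.18,"z":0,"ax":0,"ay":0,"az":0},{"x":2.9,"y":0.2,"z":0,"ax":0,"ay":0,"az":0},{"x":3.2,"y":0.22,"z":0,"ax":0,"ay":0,"az":0}]'

```text
time_s: 6.35
tcp_pos: [0.5267, -0.2758, 0.0498]
tcp_rot: [-0.0, 0.672, 0.74, 0.0]
ft_force: [0.4, -1.2, -0.6]
grip_width: 0.0854
finger_force: 0.5
```

Call:
drive_tool --deltas '[{"x":0.3,"y":0.02,"z":0,"ax":0,"ay":0,"az":0},{"x":0.6,"y":0.04,"z":0,"ax":0,"ay":0,"az":0},{"x":0.9,"y":0.06,"z":0,"ax":0,"ay":0,"az":0},{"x":1.2,"y":0.08,"z":0,"ax":0,"ay":0,"az":0},{"x":1.5,"y":0.1,"z":0,"ax":0,"ay":0,"az":0},{"x":1.8,"y":0.12,"z":0,"ax":0,"ay":0,"az":0},{"x":2.1,"y":0.14,"z":0,"ax":0,"ay":0,"az":0},{"x":2.4,"y":0.16,"z":0,"ax":0,"ay":0,"az":0},{"x":2.7,"y":0.18,"z":0,"ax":0,"ay":0,"az":0},{"x":2.9,"y":0.2,"z":0,"ax":0,"ay":0,"az":0},{"x":3.0,"y":0.21,"z":0,"ax":0,"ay":0,"az":0},{"x":3.0,"y":0.21,"z":0,"ax":0,"ay":0,"az":0}]'

```text
time_s: 7.35
tcp_pos: [0.5259, -0.2457, 0.0498]
tcp_rot: [-0.0, 0.672, 0.74, 0.0]
ft_force: [0.7, 0.1, 0.2]
grip_width: 0.0854
finger_force: 0.0
```

Run:
```python
from h import *
board(cap('top'),'v3.png'); goto(-18,-181,.05); print(robot.sense()['grip_width'])
```

```text
rear [  -9.1 -181.1] lead [-8.6  1.9] ang -0.16 len 183.0 wid 129.6
L ang -0.66 x at lead -70.4
R ang -0.61 x at lead 55.2
slices [[13.0, -43.0], [-21.0, -100.0], [-43.0, -41.0]]
cm [ 3.82 -0.39 -0.01] rotvec [-0. -0. -0.] at blk [ -14.1 -219.2] 0.0499 F [-0.1 -0.4 -0.2] t 7.4 q [-0.64  0.62  1.46  0.    1.06 -0.74]
0.08528378014398584
```

View pics/v3.png

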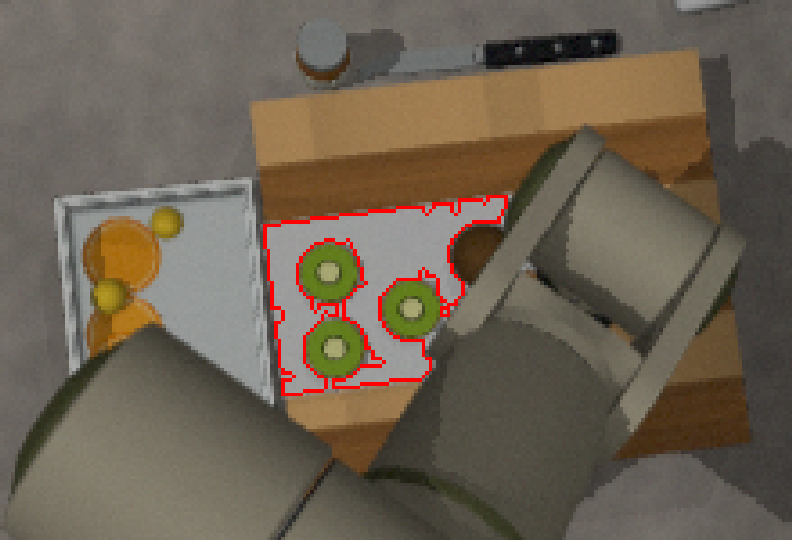

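The leading end is now 2 mm past the edge, square, and centred at about −8.6. I'll push almost the rest straight, then withdraw for an unobstructed measurement.

Call:
drive_tool --deltas '[{"x":0.1,"y":0,"z":0,"ax":0,"ay":0,"az":0},{"x":0.4,"y":0,"z":0,"ax":0,"ay":0,"az":0},{"x":0.75,"y":0,"z":0,"ax":0,"ay":0,"az":0},{"x":1.1,"y":0,"z":0,"ax":0,"ay":0,"az":0},{"x":1.5,"y":0,"z":0,"ax":0,"ay":0,"az":0},{"x":1.9,"y":0,"z":0,"ax":0,"ay":0,"az":0},{"x":2.3,"y":0,"z":0,"ax":0,"ay":0,"az":0},{"x":2.7,"y":0,"z":0,"ax":0,"ay":0,"az":0},{"x":3.0,"y":0,"z":0,"ax":0,"ay":0,"az":0},{"x":3.3,"y":0,"z":0,"ax":0,"ay":0,"az":0},{"x":3.5,"y":0,"z":0,"ax":0,"ay":0,"az":0},{"x":3.5,"y":0,"z":0,"ax":0,"ay":0,"az":0}]'

```text
time_s: 8.4
tcp_pos: [0.5225, -0.2106, 0.0498]
tcp_rot: [-0.0, 0.672, 0.74, 0.0]
ft_force: [0.1, 0.4, -0.2]
grip_width: 0.0856
finger_force: 0.0
```

Call:
drive_tool --deltas '[{"x":-1,"y":0,"z":0,"ax":0,"ay":0,"az":0},{"x":-2.5,"y":0,"z":-1,"ax":0,"ay":0,"az":0},{"x":-4,"y":0,"z":-4,"ax":0,"ay":0,"az":0},{"x":-7,"y":0,"z":-7,"ax":0,"ay":0,"az":0},{"x":-10,"y":0,"z":-9,"ax":0,"ay":0,"az":0},{"x":-14,"y":0,"z":-10,"ax":0,"ay":0,"az":0},{"x":-18,"y":0,"z":-10,"ax":0,"ay":0,"az":0},{"x":-22,"y":0,"z":-10,"ax":0,"ay":0,"az":0},{"x":-25,"y":0,"z":-10,"ax":0,"ay":0,"az":0},{"x":-25,"y":0,"z":-10,"ax":0,"ay":0,"az":0},{"x":-25,"y":0,"z":-10,"ax":0,"ay":0,"az":0}]'

```text
time_s: 9.32
tcp_pos: [0.5456, -0.4619, 0.1486]
tcp_rot: [-0.001, 0.673, 0.739, 0.0]
ft_force: [-0.3, 0.7, -0.5]
grip_width: 0.0853
finger_force: 0.0
```

Run:
```python
from h import *
board(cap('top'),'v4.png'); goto(-14,-200,.05)
cap('scene','s4.png')
```

```text
rear [  -8.9 -172.7] lead [-8.5 37.1] ang -0.12 len 209.8 wid 129.7
L ang 5.11 x at lead -73.7
R ang 0.02 x at lead 54.4
slices [[13.0, -8.0], [-15.0, -60.0], [-43.0, -6.0]]
cm [23.46  0.05  9.94] rotvec [-0.001 -0.001 -0.001] at blk [ -14.7 -434.8] 0.1491 F [-0.3  1.5  0.4] t 9.3667 q [-0.87  0.74  0.89  0.    1.52 -0.96]
```

View pics/v4.png

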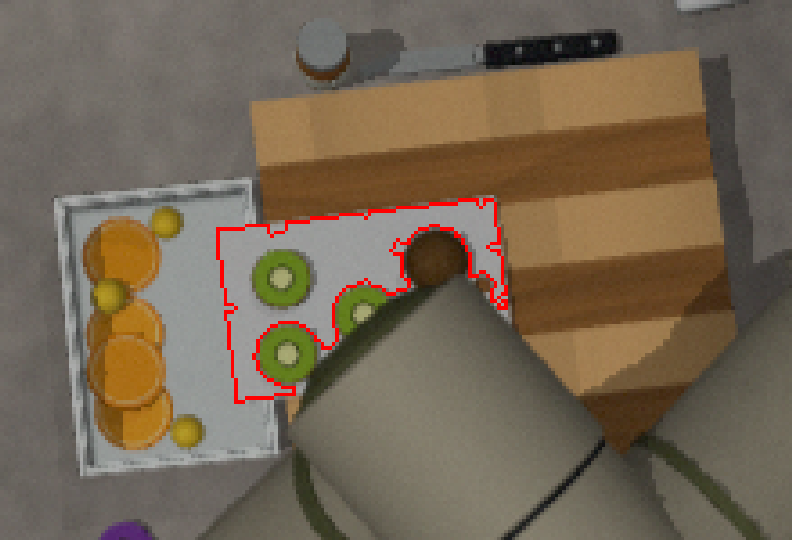

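The board is clear of the robot: overhang 37.1 mm, x = −8.5 against the box's −8.6, angle −0.1°. All the kiwi is on the board and the box hasn't moved. A final 3 mm push remains.

Call:
drive_tool --deltas '[{"x":3,"y":0,"z":0,"ax":0,"ay":0,"az":0},{"x":7,"y":0,"z":0,"ax":0,"ay":0,"az":0},{"x":11,"y":0,"z":0,"ax":0,"ay":0,"az":0},{"x":15,"y":0,"z":1,"ax":0,"ay":0,"az":0},{"x":18,"y":0,"z":3,"ax":0,"ay":0,"az":0},{"x":20.5,"y":0,"z":5,"ax":0,"ay":0,"az":0},{"x":22,"y":0,"z":7,"ax":0,"ay":0,"az":0},{"x":22.5,"y":0,"z":8.5,"ax":0,"ay":0,"az":0},{"x":22.5,"y":0,"z":9.5,"ax":0,"ay":0,"az":0},{"x":22.5,"y":0,"z":10,"ax":0,"ay":0,"az":0},{"x":22.5,"y":0,"z":10,"ax":0,"ay":0,"az":0}]'

```text
time_s: 10.33
tcp_pos: [0.5248, -0.236, 0.0495]
tcp_rot: [-0.0, 0.672, 0.74, -0.0]
ft_force: [-0.4, -0.8, 0.1]
grip_width: 0.0853
finger_force: 0.0
```

Run:
```python
from h import *
goto(-14.5,-181.2,.05)
```

```text
cm [ 2.81 -0.03 -0.05] rotvec [-0.001 -0.     0.   ] at blk [ -14.2 -209.3] 0.0495 F [-0.4 -0.8  0.1] t 10.3333 q [-0.63  0.61  1.47 -0.    1.06 -0.72]
```

Call:
drive_tool --deltas '[{"x":0.4,"y":0,"z":0,"ax":0,"ay":0,"az":0},{"x":0.9,"y":0,"z":0,"ax":0,"ay":0,"az":0},{"x":1.4,"y":0,"z":0,"ax":0,"ay":0,"az":0},{"x":1.8,"y":0,"z":0,"ax":0,"ay":0,"az":0},{"x":2.1,"y":0,"z":0,"ax":0,"ay":0,"az":0},{"x":2.3,"y":0,"z":0,"ax":0,"ay":0,"az":0},{"x":2.45,"y":0,"z":0,"ax":0,"ay":0,"az":0},{"x":2.6,"y":0,"z":0,"ax":0,"ay":0,"az":0},{"x":2.7,"y":0,"z":0,"ax":0,"ay":0,"az":0},{"x":2.8,"y":0,"z":0,"ax":0,"ay":0,"az":0},{"x":2.8,"y":0,"z":0,"ax":0,"ay":0,"az":0}]'

```text
time_s: 11.25
tcp_pos: [0.5223, -0.2083, 0.0499]
tcp_rot: [0.0, 0.672, 0.74, 0.0]
ft_force: [0.2, -0.7, 0.8]
grip_width: 0.0853
finger_force: 0.3
```

Call:
drive_tool --deltas '[{"x":-1,"y":0,"z":0,"ax":0,"ay":0,"az":0},{"x":-2.5,"y":0,"z":-1,"ax":0,"ay":0,"az":0},{"x":-4,"y":0,"z":-4,"ax":0,"ay":0,"az":0},{"x":-7,"y":0,"z":-7,"ax":0,"ay":0,"az":0},{"x":-10,"y":0,"z":-9,"ax":0,"ay":0,"az":0},{"x":-14,"y":0,"z":-10,"ax":0,"ay":0,"az":0},{"x":-18,"y":-2,"z":-10,"ax":0,"ay":0,"az":0},{"x":-21,"y":-4,"z":-10,"ax":0,"ay":0,"az":0},{"x":-24,"y":-7,"z":-10,"ax":0,"ay":0,"az":0},{"x":-26,"y":-10,"z":-10,"ax":0,"ay":0,"az":0},{"x":-26,"y":-10,"z":-10,"ax":0,"ay":0,"az":0},{"x":-26,"y":-10,"z":-10,"ax":0,"ay":0,"az":0}]'

```text
time_s: 12.25
tcp_pos: [0.4458, -0.4784, 0.1495]
tcp_rot: [-0.0, 0.674, 0.739, 0.0]
ft_force: [0.5, 0.1, -0.5]
grip_width: 0.0853
finger_force: 0.0
```

Run:
```python
from h import *
board(cap('top'),'v5.png'); goto(-14,-200,.05)
```

```text
rear [  -9.2 -170.4] lead [-8.4 39.5] ang -0.23 len 209.9 wid 130.0
L ang -0.4 x at lead -71.1
R ang -0.1 x at lead 54.8
slices [[13.0, -6.0], [-21.0, -63.0], [-43.0, -3.0]]
cm [24.21 10.03  9.98] rotvec [ 0.    -0.001 -0.002] at blk [-114.8 -442. ] 0.1496 F [0.8 0.1 0.1] t 12.3 q [-1.    0.62  1.11  0.    1.41 -1.09]
```

View pics/v5.png

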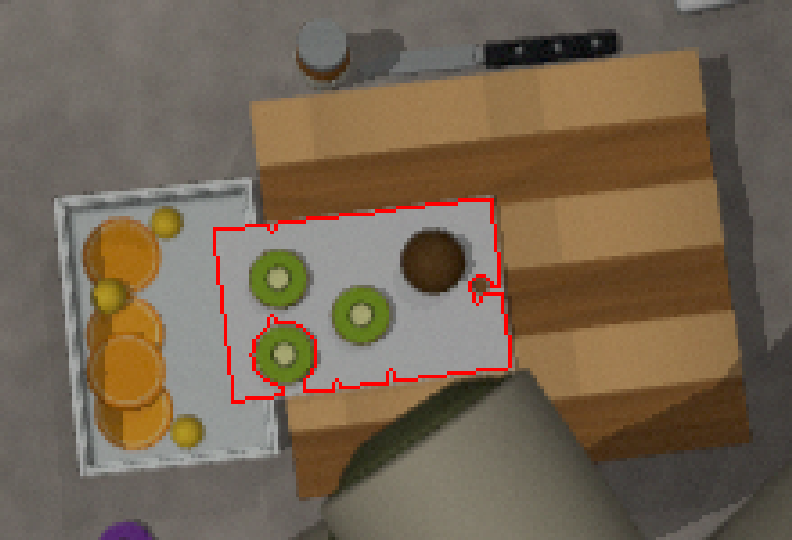

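The board is fully visible: overhang 39.5 mm, x −8.4 against the box's −8.6, angle −0.2°. All three slices and the half are on the board, the box and the other things in view haven't moved, and the gripper is clear. Handing in.

```bash
python3 -c "
from plant import robot
print(robot.sign_off())"
```

```text
the job is handed in; nothing more can be done
None
```

I pushed the board to about 39.5 mm of overhang, square to within about 0.2° and centred on the box to within about 1 mm; all the kiwi is still on it, the box has not moved, the gripper is clear of the board, and I handed the job in at about 12 s.

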